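# Slide a dried sample plate off its bed, pinch the overhang, rest it in the cradle

## Robot

A 6-joint arm with a two-finger parallel gripper is mounted at the origin on a cart in front of the work surface, level with it; the furniture and walls round the work are solid. World frame = base frame: x ahead of the robot, y to its left, z up, the work surface at z = 0. Lengths are in m, angles in rad, forces in N, time in s.
With the tool pointing down it reaches from about 0.375 to 0.925 m from the base axis. Payload 5.7 kg.
Tool frame: the origin (TCP) lies midway between the tips of the shut fingers; the grasp point (between the pads) lies 19 mm behind it; z points along the fingers, y is the line along which they close (so a half turn about z gives the same grasp; the last joint's range is limited). The gripper opens to 88 mm and grips with 3 to 60 N. Pads are 20 mm wide; open, the fingers measure 115 mm over their backs; the gripper's body (75 mm by 178 mm) begins 61 mm behind the grasp point.
Start: joints at [1.211, 0.359, 1.51, -0, 1.272, -0.115], TCP at [0.145, 0.582, 0.223] pointing down, gripper open.
Joint ranges: [-2.97, 2.97], [-1.01, 2.36], [0.21, 2.38], [-0.96, 4.11], [0.2, 2.71], [-2.98, 2.98]. Speed limits (rad/s): [2.39, 2.39, 3.14, 3.14, 3.14, 3.14].

## Interface

Orientations are given as a unit quaternion [x, y, z, w].
In Python, from bench import move_ptp, servo_line, goto_joints, move_gripper, sleep, inverse_kinematics, capture, PlanningError, close_job, spot_in, silhouettes, current_clock, current_joint_pos, current_qvel, current_joint_torque, current_position, current_orientation, current_force, current_torque, current_finger_gap, current_grip_force gives the robot as it stands. Calls block until the motion is done:
- move_ptp(position, orientation): joint-space move of the TCP to a pose.
- servo_line(position, orientation=None, rate=0.15, contact_N=None): straight line of the TCP; orientation=None keeps the orientation; rate is the mean speed in m/s. With contact_N (N) it stops when the force on the tool has changed by that much, and returns True; else False.
- goto_joints(angles): joint-space move.
- move_gripper(opening): finger opening in m; the grip force is fixed at half the most; returns when the fingers have stopped.
- sleep(seconds).
- inverse_kinematics(position, orientation): joint angles nearest the present ones, or None.
- capture(name): name is "scene" or "top" or "wrist"; returns a dict with "image" (480x640x3 uint8, blue, green, red), "range_z" (480x640 float32, m along the optical axis (not along the pixel's ray), 0 where there is no reading), "intrinsics" (3x3 intrinsics, pixels), "R" (3x3) and "t" (3): a world point X has camera coordinates R X + t. Camera axes: x right, y down, z forward; pixel columns grow to the right and rows downward; lengths in m; the calibration is good to about 2 mm. A picture is of the moment at which its call begins.
A pose or a line that the arm cannot do raises PlanningError and nothing moves.
- close_job(): hands the job in; it is judged then, once.
Trained networks look in the newest picture that a camera, given by its name, has taken for a name from the list of things; names that differ only in an ending like _2 or _b are one class to them, and where a whole thing is asked for, a point or a joint stands for the part that bears it (a point fixed in the world has none). Each returns a list of dicts, best first, with "conf" (0 to 1); they miss things now and then, are a little off and sometimes report something else, mostly with a low value. They report only what shows in the picture. A call takes as long as a camera call.
- spot_in(camera, query): "xy" ([column, row] in pixels, amid what is visible of it).
- silhouettes(camera, query): "region" (480x640 bool, what is visible of it) and "xy" ([column, row] in pixels, amid what is visible of it).
Readings, each from a call of its own:
- current_clock(): time.
- current_joint_pos(): joint angles.
- current_qvel(): joint speeds.
- current_joint_torque(): joint torques, N m.
- current_position(): TCP position.
- current_orientation(): TCP orientation.
- current_force(): force on the tool from outside, world axes, zero at the start.
- current_torque(): the same for the moment, N m.
- current_finger_gap(): finger opening in m.
- current_grip_force(): force on a finger pad.
Only numpy, scipy, OpenCV 4.12 (cv2) and the standard library are available. Lean on these libraries where they do the work, as an engineer would, in place of code of your own. Each camera call takes 0.05 s, during which the arm holds its last target. There are 200 camera calls.

## Task

The steel sample plate has dried. It lies almost flush in the channel of the white drying bed, so it cannot be gripped there: press down on the blank rear end and slide it past the sprung catch until its front end sticks well out over the open end of the bed, then pinch that blank end by its two long edges, lift the plate out and lay it flat on the two ribs of the blue cradle, between the fences. Never touch the dark spotted field, do not let the plate fall, leave the other things where they are, and let go at the end.

Things in the scene. Friction and masses are not known exactly. Their poses are not given: they have to be found in the camera images.
- plate_mid (a point): centre of the steel sample plate, half-way up: 160 long (x) x 60 wide (y) x 4 mm thick (z up), 0.09 to 0.18 kg, balanced here. x beyond +-32 mm: blank ends, 48 mm each, may be pressed and gripped. Its front end (-x) points out of the bed's open end. Slides easily on the bed (friction about 0.12). Left edge (+y): notch 12 wide, 3 mm deep, 30 mm from the rear end; the catch starts in it.
- plate: the same plate; origin at the centre of its underside, axes as above
- spots: the dark field with pale dried spots on the plate: the middle 64 mm of its length (x -32 to +32 mm), full width; not to be touched by the robot. Origin and axes as the plate's
- bed_front (a point): middle of the open front edge of the drying bed's channel, on the channel floor, 72 mm above the desk; +x runs into the bed, z up. The bed is a fixed white and aluminium unit 187 x 96 mm; channel 62 wide, 164.5 mm long, its rails and rear stop only 3 mm high, so the plate stands 1 mm proud. The plate's front end starts about 2.5 mm inside this edge. Nothing but desk under the 60 mm before it.
- catch (a joint): brass nose of the sprung catch in the left rail, 131 mm from the open end: 0 = fully out, up to 0.006 m pressed back. Readings are noisy by 1 mm. Starts in the plate's notch. Sliding the plate forward presses it back 2 mm and takes some 2 to 3 N along the channel besides friction; after about 30 mm it springs out behind the plate. Its barrel, outside the rail, rises 7 mm above the channel floor.
- cradle_seat (a point): centre of the blue cradle's seat, level with the tops of its two white ribs (across, at x = +-32 mm, 66 mm long), 26 mm above its underside and 14 mm above its floor; x along it, z up. End fences (inner faces x = +-85 mm, 36 mm wide) and side posts (inner faces y = +-35 mm, 24 mm long, mid-side) rise 8 mm above the seat: the plate fits either way round with 5 mm to spare.
- metal_tray: fixed shallow metal tray, 310 x 500 mm, in which the cradle stands; origin near its centre at desk height, x across it, y along it; its walls rise 52 mm and stay at least 18 mm from the cradle, 40 mm from a plate in it
- mug: spotted white mug, 91 mm high, a bystander; origin under its centre
- tin: round tin, 67 mm across, 26 mm high; a bystander; origin under its centre
- blue_vial: vial with blue cap, 28 mm across, 58 mm high; a bystander; origin under its centre
- black_vial: vial with black cap, 23 mm across, 46 mm high; a bystander; origin under its centre
- blue_tape: blue reel of thread tape, 50 mm across, 14 mm high, on the desk behind the tray; a bystander; origin under its centre
- marker: white marker pen with blue cap, 132 mm, on the desk; a bystander; origin under its centre
- tweezers: steel tweezers, 131 mm, on the desk left of the tray; a bystander; origin under their centre

How it is judged:
On the way, in this order (a step that is already met when the one before it is completed fails the run):
1. the plate lies flat in the channel of the bed with its front end sticking out at least 30 mm over the open end (x of plate_mid in the frame of bed_front between 0 and 0.05 m and z of plate_mid in the frame of bed_front below 0.005 m and angle between plate_mid's own z axis and vertical below 0.05 rad), for 0.2 s.
2. the plate is lifted clear of the bed (z of plate_mid in the frame of bed_front above 0.03 m), for 0.1 s.
At the end, for the whole second after the job is handed in: the plate lies flat, face up, on both ribs of the cradle between the fences and posts (centre within 8 mm of the seat's centre, within 3 degrees of flat) and is at rest (x of plate_mid in the frame of cradle_seat between -0.008 and 0.008 m and y of plate_mid in the frame of cradle_seat between -0.008 and 0.008 m and z of plate_mid in the frame of cradle_seat between -0.001 and 0.005 m and angle between the z axis of plate_mid and the z axis of cradle_seat, either way round below 0.05 rad and angle between plate_mid's own z axis and vertical below 0.3 rad and angle between the x axis of plate_mid and the x axis of cradle_seat, either way round below 0.25 rad and linear speed of plate below 0.02 m/s); the robot touches nothing.
It fails at once if the robot touches the dark spotted field (contact force between any of the fingers, the arm and spots above 0.3 N).
It fails at once if the plate falls to the desk, the tray or the floor (height (world z) of plate_mid below 0.016 m).
It fails at once if a bystander is pushed more than 20 mm (distance of any of blue_vial, black_vial, tin, blue_tape, mug, marker, tweezers from where it was at the start of the episode above 0.02 m).
It also fails if it takes over 51 s, if anything falls off the work surface, if the arm or the gripper's body presses on something with over 40 N, if the wrist force passes 120 N, or if a joint passes its speed limit or range.

## Working session

There is one attempt and no reset: what is moved stays moved. The work goes in short steps, each a Python script; the robot and the scene stay as the last script left them, time stands still between calls to the robot, and variables do not carry over. Pictures are saved under pics/ and viewed, at most 10 in all, crops included, and the job is handed in when it is done.

```bash
mkdir -p pics
cat > h.py <<'E'
import numpy as np, cv2
from bench import *
def px2w(c,u,v,z):
    K,R,t=c["intrinsics"],c["R"],c["t"]
    return R.T@(np.linalg.inv(K)@np.array([u,v,1.])*z-t)
def cloud(c):
    K,R,t=c["intrinsics"],c["R"],c["t"]
    v,u=np.mgrid[:480,:640]; z=c["range_z"]
    P=np.stack([(u-K[0,2])/K[0,0]*z,(v-K[1,2])/K[1,1]*z,z],-1)
    return (P-t)@R
def plane_px(c,u,v,h):
    K,R,t=c["intrinsics"],c["R"],c["t"]
    o=-R.T@t; d=R.T@np.linalg.inv(K)@np.array([u,v,1.])
    return o+d*(h-o[2])/d[2]
E
python3 - <<'E'
from h import *
for n in ["top","scene"]:
    c=capture(n); cv2.imwrite(f"pics/{n}0.png",c["image"]); W=cloud(c)
    print(n,"cam",-c["R"].T@c["t"])
    for q in ["plate","spots","catch","cradle_seat","metal_tray","mug","tin","blue_vial","black_vial","blue_tape","marker","tweezers"]:
        for s in silhouettes(n,q)[:2]:
            m=s["region"]&(c["range_z"]>0); 
            if m.sum()<5: continue
            p=W[m]; r=cv2.minAreaRect(np.argwhere(s["region"])[:,::-1].astype(np.float32))
            print(n,q,round(s["conf"],2),np.round(s["xy"]),np.round(np.median(p,0),3),np.round(r[1]),round(r[2],1),m.sum())
E
```

```text
top cam [ 0.4689394  -0.14777303  0.92080263]
top plate 0.67 [451. 274.] [ 0.51  -0.333  0.077] [101.  37.] 43.6 3659
top spots 0.74 [454. 275.] [ 0.511 -0.332  0.077] [40. 35.] 45.0 1362
top catch 0.49 [491. 277.] [ 0.502 -0.392  0.079] [6. 9.] 63.4 47
top cradle_seat 0.85 [360. 344.] [ 0.393 -0.189  0.015] [114.  56.] 31.2 6215
top metal_tray 0.47 [453. 274.] [ 0.511 -0.332  0.077] [40. 33.] 43.0 1306
top mug 0.97 [265. 133.] [ 0.758 -0.027  0.057] [65. 47.] 76.6 2393
top tin 0.83 [192. 286.] [0.497 0.109 0.026] [36. 39.] 45.0 1140
top tin 0.6 [250. 216.] [0.616 0.004 0.045] [14. 11.] 45.0 149
top blue_vial 0.64 [228. 319.] [0.44  0.038 0.058] [14. 20.] 90.0 238
top black_vial 0.62 [251. 215.] [0.617 0.004 0.034] [17. 15.] 90.0 218
top blue_tape 0.76 [226. 174.] [0.693 0.044 0.014] [28. 27.] 90.0 543
top blue_tape 0.47 [297. 166.] [ 0.713 -0.077  0.012] [ 7. 71.] 41.7 472
top marker 0.61 [295. 166.] [ 0.711 -0.076  0.013] [ 6. 71.] 41.6 419
top tweezers 0.52 [196. 241.] [0.579 0.117 0.006] [ 8. 63.] 38.7 143
scene cam [0.06635516 0.53308167 0.43633145]
scene plate 0.74 [412. 212.] 
[... 418 characters left out ...]
[224. 243.] [ 0.734 -0.006  0.061] [57. 60.] 84.3 2388
scene mug 0.35 [238. 339.] [0.55  0.137 0.007] [12.  5.] 66.0 40
scene tin 0.8 [278. 341.] [0.485 0.121 0.026] [38. 44.] 90.0 1464
scene blue_vial 0.58 [335. 324.] [0.428 0.052 0.04 ] [40. 17.] 87.1 574
scene blue_vial 0.57 [224. 246.] [ 0.733 -0.006  0.061] [56. 60.] 90.0 2375
scene black_vial 0.63 [267. 283.] [0.608 0.013 0.027] [25. 12.] 90.0 278
scene black_vial 0.61 [410. 212.] [ 0.507 -0.328  0.078] [11. 77.] 86.6 809
scene blue_tape 0.65 [223. 286.] [0.684 0.047 0.014] [19. 27.] 90.0 456
scene tweezers 0.64 [419. 225.] [ 0.476 -0.304  0.057] [39. 94.] 85.2 2219
scene tweezers 0.45 [265. 284.] [0.608 0.012 0.028] [24. 12.] 90.0 275
```

View pics/top0.png

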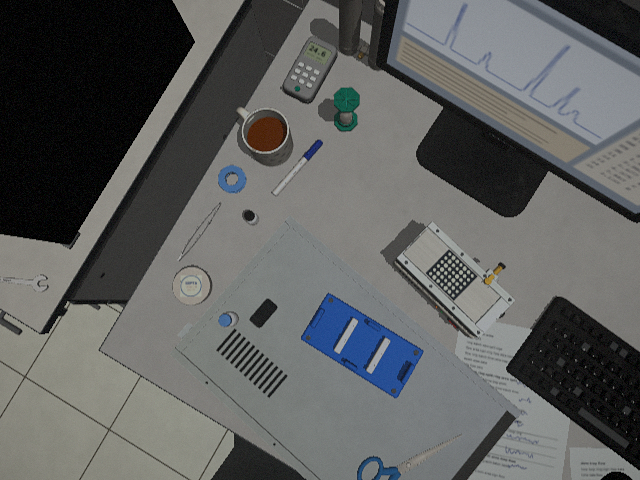

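View pics/scene0.png

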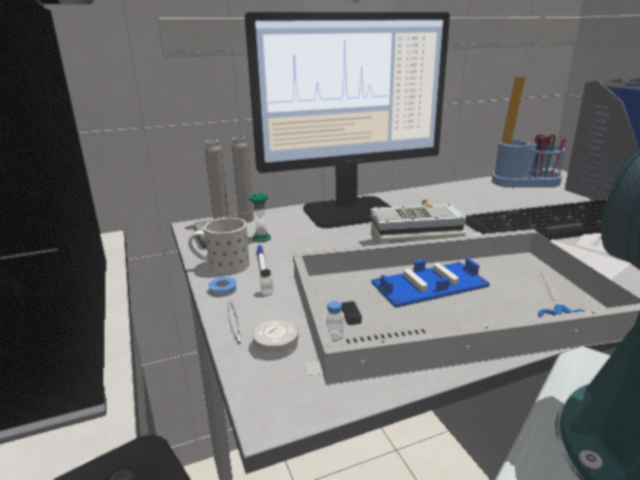

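The top view shows the bed around (455,278), with its open end up-left at about (412,245) and the catch at (491,277). The blue cradle is at (362,345), with ribs at (346,336) and (377,355). The scene view agrees, and the workspace around the bed is clear. Next I'll hover the wrist camera over both for precise poses.

```bash
cat >> h.py <<'E'
def down(yaw):  # tool z down, tool x along heading yaw
    from scipy.spatial.transform import Rotation as Ro
    x=np.array([np.cos(yaw),np.sin(yaw),0]); z=np.array([0,0,-1.]); return Ro.from_matrix(np.stack([x,np.cross(z,x),z],1)).as_quat()
E
python3 - <<'E'
from h import *
c=capture("top"); W=cloud(c)
def axis(q):
    s=silhouettes("top",q)[0]; m=s["region"]&(c["range_z"]>0); p=W[m][:,:2].astype(np.float32)
    return cv2.minAreaRect(p)
for q in ["plate","cradle_seat"]: print(q,axis(q))
r=np.array([[px] for px in []])
# plate long axis heading from box
def head(b):
    P=cv2.boxPoints(b); e=[P[1]-P[0],P[2]-P[1]]; d=max(e,key=np.linalg.norm); a=np.arctan2(d[1],d[0]); return a
bp,bc=axis("plate"),axis("cradle_seat"); ap,ac=head(bp),head(bc)
if np.cos(ap)>0: ap+=np.pi   # +x into bed points to -x,-y
print("yaw plate",ap,"cradle",ac)
for nm,b,a in [("bed",bp,ap),("cradle",bc,ac)]:
    for y in (a,a+np.pi):
        for z in (.3,.074): print(nm,y,inverse_kinematics([*b[0],z],down(y)))
E
```

```text
plate ((0.5105908513069153, -0.3322271704673767), (0.16046622395515442, 0.06134951487183571), 45.020263671875)
cradle_seat ((0.39236220717430115, -0.18766717612743378), (0.1980748027563095, 0.09772104024887085), 58.12869644165039)
yaw plate 3.9273446 cradle 1.0145372
bed 3.9273446 None
bed 3.9273446 None
bed 7.0689373 [-6.90196312e-01  3.15023988e-01  1.38269409e+00 -4.44089210e-16
  1.44387457e+00  9.48480274e-02]
bed 7.0689373 [-6.90196312e-01  5.33332144e-01  1.63730610e+00 -4.44089210e-16
  9.70954407e-01  9.48480274e-02]
cradle 1.0145372 [-6.05223315e-01  4.34875769e-02  1.72624549e+00 -4.44089210e-16
  1.37185958e+00 -4.89642326e-02]
cradle 1.0145372 [-6.05223315e-01  3.40717263e-01  2.02072883e+00 -4.44089210e-16
  7.80146563e-01 -4.89642326e-02]
cradle 4.15613 None
cradle 4.15613 None
```

```bash
python3 - <<'E'
from h import *
def head(b):
    P=cv2.boxPoints(b); d=max([P[1]-P[0],P[2]-P[1]],key=np.linalg.norm); a=np.arctan2(d[1],d[0]); return a if np.cos(a)>0 else a+np.pi
for nm,p,y,h,qs in [("cradle",(.392,-.188),1.0145,.026,["cradle_seat"]),("bed",(.51,-.332),.7857,.076,["plate","spots","catch"])]:
    move_ptp([*p,.3],down(y)); sleep(.3)
    c=capture("wrist"); W=cloud(c); cv2.imwrite(f"pics/w_{nm}.png",c["image"]); np.savez(f"w_{nm}.npz",**c)
    print(nm,current_clock(),"cam",-c["R"].T@c["t"])
    for q in qs:
        for s in silhouettes("wrist",q)[:2]:
            m=s["region"]&(c["range_z"]>0)
            if m.sum()<5: continue
            b=cv2.minAreaRect(W[m][:,:2].astype(np.float32))
            print(q,round(s["conf"],2),np.round(s["xy"]),np.round(b[0],4),np.round(b[1],4),head(b)%(2*np.pi),"z",np.round(np.percentile(W[m][:,2],[5,50,95]),4))
E
python3 -c "
import cv2,numpy as np
cv2.imwrite('pics/w_both.png',cv2.resize(np.vstack([cv2.imread('pics/w_bed.png'),cv2.imread('pics/w_cradle.png')]),(450,600)) if 0 else cv2.imread('pics/w_bed.png'))"
```

```text
cradle 4.7583 cam [ 0.42774694 -0.1290457   0.4620008 ]
cradle_seat 0.64 [324. 188.] [ 0.3887 -0.1889] [0.2001 0.0999] 1.018844 z [0.0122 0.014  0.0344]
bed 5.925 cam [ 0.55758837 -0.28216683  0.46271952]
plate 0.75 [320. 198.] [ 0.5074 -0.3328] [0.1625 0.0617] 0.7861162 z [0.075  0.0763 0.0777]
plate 0.48 [164. 172.] [ 0.3837 -0.1845] [0.2028 0.1106] 1.0194438 z [0.0119 0.014  0.0342]
spots 0.86 [321. 208.] [ 0.5065 -0.3325] [0.0644 0.0586] 0.78854465 z [0.0754 0.0766 0.0779]
spots 0.32 [24.  4.] [0.4286 0.0324] [0.004  0.0163] 5.7867637 z [0.0059 0.0124 0.0224]
catch 0.44 [356. 250.] [ 0.498  -0.3934] [0.0136 0.0176] 5.176563 z [0.0752 0.0787 0.0798]
```

View pics/w_bed.png

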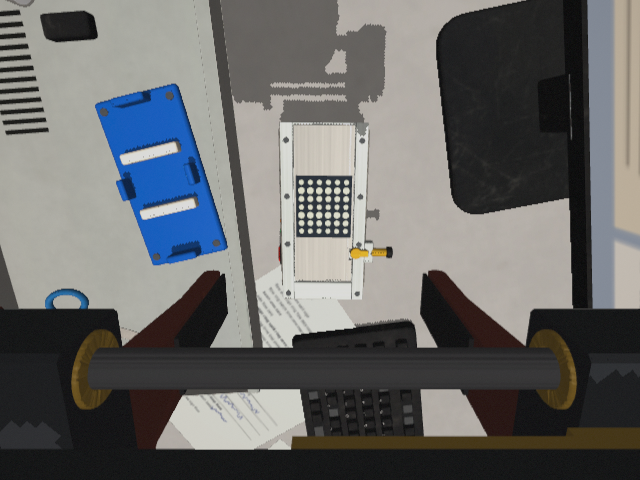

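View pics/w_cradle.png

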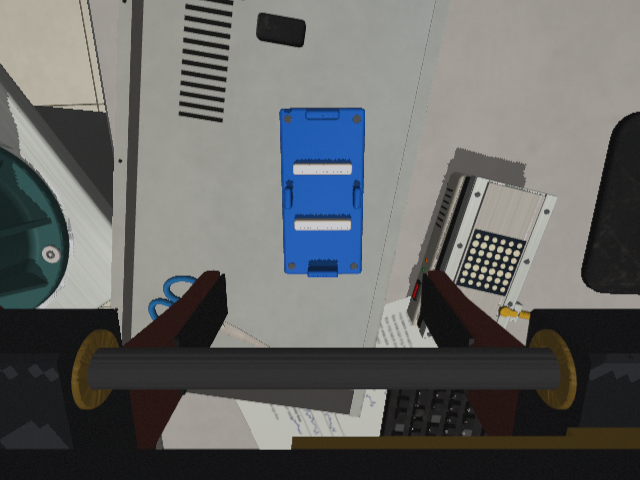

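The wrist view over the bed shows the plate at (323,202), with its open end at the image top (row ~123), the spots at rows 177–237, and the catch at (365,252). In the wrist view over the cradle, its ribs are at rows 168 and 224, centred on (324,195). Both agree with the top-view estimates to 3 mm, so I'll press and slide.

```bash
cat > slide.py <<'E'
from h import *
C=np.array([.509,-.3325]); yaw=.786; h=np.array([np.cos(yaw),np.sin(yaw)]); q=down(yaw)
move_gripper(0.0)
s=C-.056*h
move_ptp([*s,.10],q); sleep(.2)
f0=np.array(current_force())
print(servo_line([*s,.068],q,rate=.02,contact_N=18)); z0=current_position()[2]
sleep(.2); print("z",z0,np.array(current_force())-f0)
z=z0
for d in np.arange(.009,.0555,.009):
    servo_line([*(s+d*h),z],q,rate=.03)
    f=np.array(current_force())-f0; p=current_position()
    print(round(d,3),np.round(p,4),np.round(f,1),"along",round(f[:2]@h,1))
    if f[2]<14: z-=.0004
    if f[2]>35: z+=.0004
sleep(.2)
servo_line([*(s+d*h),.12],q,rate=.08)
print(current_clock())
c=capture("top"); W=cloud(c); cv2.imwrite("pics/top1.png",c["image"])
for q_ in ["plate","spots"]:
    for g in silhouettes("top",q_)[:1]:
        m=g["region"]&(c["range_z"]>0); b=cv2.minAreaRect(W[m][:,:2].astype(np.float32)); print(q_,g["conf"],b,np.median(W[m][:,2]))
E
python3 slide.py
```

```text
True
z 0.07677899130329338 [1.81599301 0.85991415 5.3430081 ]
0.009 [ 0.4761 -0.3655  0.0768] [0.8 0.8 3.3] along 1.1
0.018 [ 0.4826 -0.3593  0.0768] [0.6 0.6 6.8] along 0.8
0.027 [ 0.4891 -0.353   0.0767] [0.1 0.6 9.2] along 0.5
0.036 [ 0.4955 -0.3468  0.0767] [ 0.1  1.7 11.7] along 1.2
0.045 [ 0.5027 -0.3411  0.0768] [ 0.9  0.3 11.8] along 0.8
0.054 [ 0.5094 -0.3351  0.0767] [ 0.3  1.1 15. ] along 1.0
13.3833
plate 0.73 ((0.5654625296592712, -0.28420591354370117), (0.13082201778888702, 0.08401945233345032), 33.65102767944336) 0.07704337337904305
spots 0.67 ((0.5451148152351379, -0.2990909814834595), (0.06202545762062073, 0.05489537864923477), 44.7221794128418) 0.07724123559895092
```

```bash
cat > look.py <<'E'
from h import *
import sys
yaw=.786; h=np.array([np.cos(yaw),np.sin(yaw)])
move_ptp([.51,-.332,.3],down(yaw)); sleep(.3)
c=capture("wrist"); W=cloud(c); cv2.imwrite(sys.argv[1],c["image"])
for q in ["plate","spots"]:
    for g in silhouettes("wrist",q)[:1]:
        m=g["region"]&(c["range_z"]>0); b=cv2.minAreaRect(W[m][:,:2].astype(np.float32)); print(q,g["conf"],b,"slid",(np.array(b[0])-[.507,-.3327])@h,np.percentile(W[m][:,2],[5,50,95]))
print(current_clock())
E
python3 look.py pics/w1.png
```

```text
plate 0.59 ((0.5022605061531067, -0.3516841530799866), (0.19892612099647522, 0.1235891804099083), 44.827293395996094) slid -0.01678121057431908 [0.07062734 0.07466257 0.07680094]
spots 0.89 ((0.5425087213516235, -0.29827451705932617), (0.06528090685606003, 0.05559685453772545), 46.07474899291992) slid 0.04945048015034015 [0.07535716 0.07664012 0.07801077]
14.7333
```

View pics/w1.png

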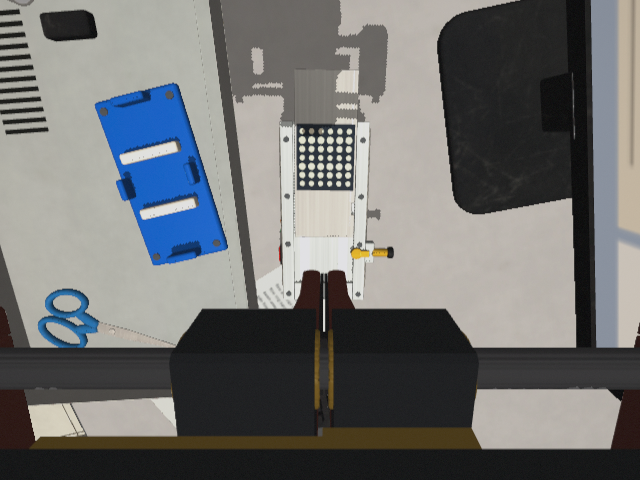

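The wrist view shows the plate slid about 50 mm. The front blank sticks out at rows 68–124, the spots start right at the bed edge (row 124), and the catch at (365,252) is free behind the plate. Next is the pinch and lift, with shallow fingers so they clear the cradle floor later.

```bash
cat > grip.py <<'E'
from h import *
C=np.array([.544,-.298]); yaw=.786; h=np.array([np.cos(yaw),np.sin(yaw)]); q=down(yaw)
g=C+.052*h
move_gripper(.085)
move_ptp([*g,.13],q)
print("hit",servo_line([*g,.064],q,rate=.06,contact_N=8))
f0=np.array(current_force())
move_gripper(.04); sleep(.2)
print("gap",current_finger_gap(),"grip",current_grip_force(),"df",np.array(current_force())-f0,current_position())
servo_line([*g,.09],q,rate=.04); print(current_finger_gap())
servo_line([*g,.17],q,rate=.08); sleep(.2)
print("gap",current_finger_gap(),"df",np.array(current_force())-f0,np.array(current_torque()),current_clock())
for n in ("wrist","top"):
    c=capture(n); W=cloud(c); cv2.imwrite(f"pics/lift_{n}.png",c["image"])
    for s in silhouettes(n,"spots")[:1]:
        m=s["region"]&(c["range_z"]>0); P=W[m]; A=np.c_[(P[:,:2]-g)@h,(P[:,:2]-g)@[-h[1],h[0]],np.ones(len(P))]
        b=cv2.minAreaRect(P[:,:2].astype(np.float32)); d=np.array(b[0])-g
        print(n,s["conf"],b,"along",d@h,"across",d@[-h[1],h[0]],"plane",np.linalg.lstsq(A,P[:,2],rcond=None)[0],np.median(P[:,2]))
E
python3 grip.py
```

```text
hit False
gap 0.05906005381208604 grip 29.99609738588333 df [-1.08844518 -0.9807258   1.48971583] [ 0.58083766 -0.26126579  0.06414393]
0.059334890486002746
gap 0.059020138445873976 df [-0.26845259 -0.48560431 -2.26910132] [-0.03121902  0.06946616 -0.00210744] 21.0
wrist 0.93 ((0.5412298440933228, -0.29910391569137573), (0.027200350537896156, 0.056421034038066864), 44.78342056274414) along -0.05473867271195994 across 0.001179858202382984 plane [0.0137541  0.00093412 0.1821623 ] 0.18141586685483527
top 0.6 ((0.5378085970878601, -0.2981073558330536), (0.05362813547253609, 0.07055076211690903), 42.63874435424805) along -0.0564513050715616 across 0.004304750684445594 plane [0.13603372 0.06577645 0.19122737] 0.18218644357637018
```

View pics/lift_wrist.png

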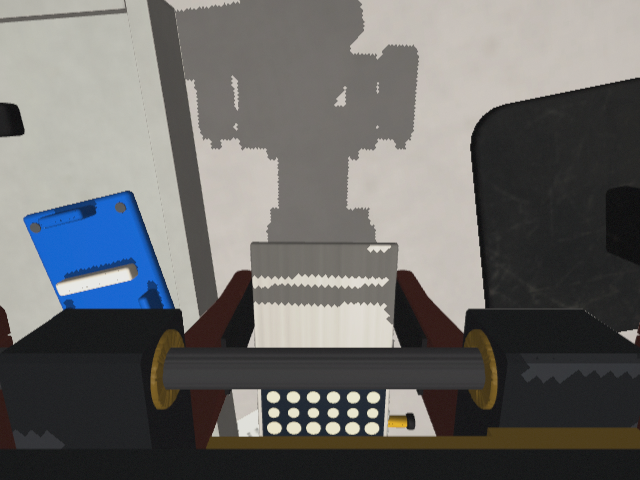

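View pics/lift_top.png

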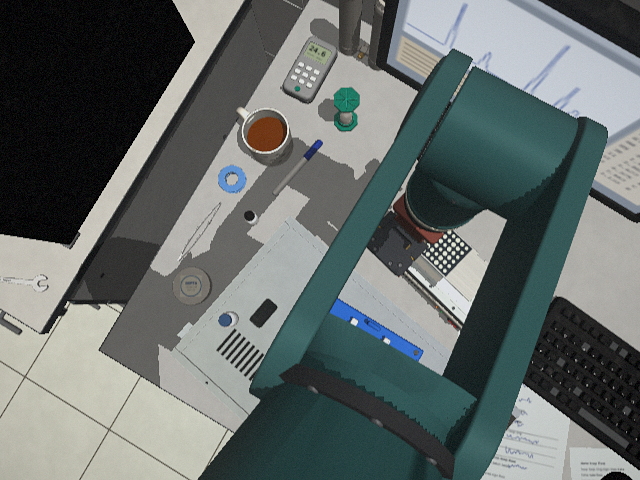

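The wrist view shows the plate held level by the front blank. Its front edge is at row 243 (columns 251–397), with the spots behind the fingers from row 390. The top view shows it clear above the bed at (445,250). Now I'll carry it to the cradle and lower it.

```bash
cat > place.py <<'E'
from h import *
p=np.array(current_position()); y1=.786; h1=np.array([np.cos(y1),np.sin(y1)])
c=capture("wrist"); e=plane_px(c,325,243,p[2]+.012); print("front edge along (expect .028-.003 bias)",(e-p)[:2]@h1)
yaw=1.017; h=np.array([np.cos(yaw),np.sin(yaw)]); q=down(yaw)
C=np.array([.3905,-.1883]); g=C+.052*h
servo_line([*g,.17],q,rate=.10)
servo_line([*g,.06],q,rate=.08); sleep(.3)
f0=np.array(current_force())
c=capture("wrist"); cv2.imwrite("pics/pre.png",c["image"])
print("gap",current_finger_gap(),current_clock())
print("hit",servo_line([*g,.032],q,rate=.03,contact_N=6))
print("hit",servo_line([*g,.0195],q,rate=.01,contact_N=4)); sleep(.1)
print(current_position(),np.array(current_force())-f0,current_clock())
E
python3 place.py
```

```text
front edge along (expect .028-.003 bias) 0.025886559839277526
gap 0.05966601489115126 25.2833
hit False
hit True
[ 0.41777893 -0.14402208  0.01958264] [ 0.14609314 -0.51559125  7.54502792] 27.6583
```

View pics/pre.png

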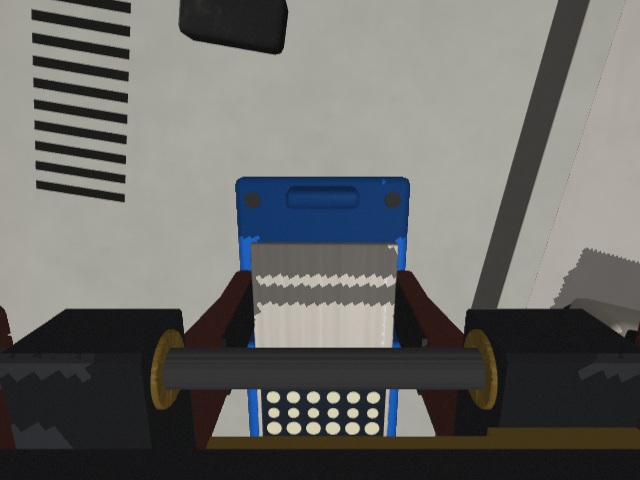

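The picture taken at 60 mm shows the plate centred across the cradle, with the end fence ahead at (322,197). Contact came at the expected height. I'll check the end gap before release.

Run:
```python
from h import *
c=capture("wrist"); cv2.imwrite("pics/seat.png",cv2.resize(c["image"][150:450,170:490],None,fx=2,fy=2))
np.savez("seat.npz",**c)
```

```text
(no output)
```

View pics/seat.png

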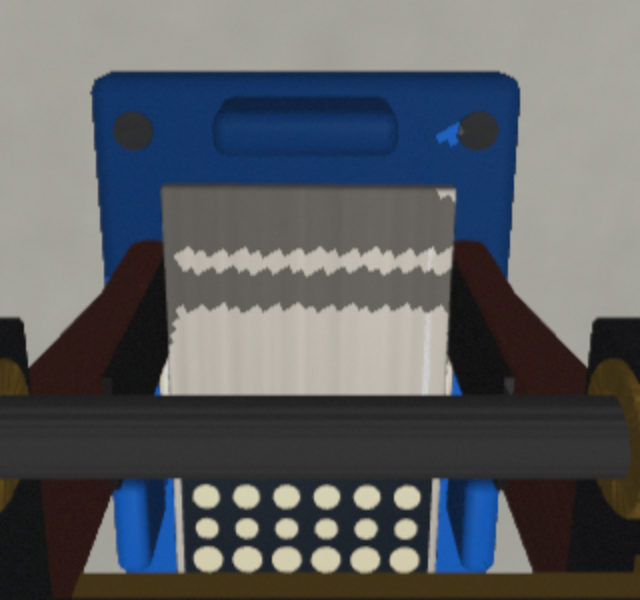

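Front gap is about 6–7 mm against a nominal 5, and the sides are symmetric, so it's well within tolerance. Releasing now.

Run:
```python
from h import *
yaw=1.017; q=down(yaw); p=np.array(current_position())
move_gripper(.075); sleep(.2)
servo_line([p[0],p[1],.12],q,rate=.06)
move_ptp([.392,-.188,.3],q); sleep(.3)
c=capture("wrist"); W=cloud(c); cv2.imwrite("pics/final.png",c["image"])
h=np.array([np.cos(yaw),np.sin(yaw)])
for n in ["spots","plate","cradle_seat"]:
    for s in silhouettes("wrist",n)[:1]:
        m=s["region"]&(c["range_z"]>0); P=W[m]; b=cv2.minAreaRect(P[:,:2].astype(np.float32))
        A=np.c_[(P[:,:2]-P[:,:2].mean(0))@h,(P[:,:2]-P[:,:2].mean(0))@[-h[1],h[0]],np.ones(len(P))]
        print(n,s["conf"],b,np.linalg.lstsq(A,P[:,2],rcond=None)[0])
print(current_clock())
```

```text
spots 0.62 ((0.38853660225868225, -0.18950466811656952), (0.06486990302801132, 0.05770767852663994), 58.15234375) [ 0.00120196 -0.00019496  0.03224034]
plate 0.89 ((0.38856759667396545, -0.19074490666389465), (0.16268539428710938, 0.0633925274014473), 57.4432487487793) [ 0.00197257 -0.00108434  0.03192857]
cradle_seat 0.86 ((0.38771408796310425, -0.18957677483558655), (0.20231422781944275, 0.09902997314929962), 58.38880920410156) [-0.01002395 -0.00443962  0.01716082]
31.4917
```

View pics/final.png

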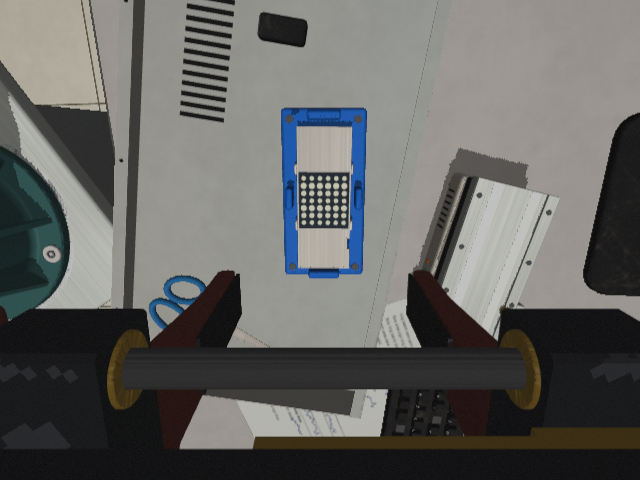

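The final view shows the plate flat on the ribs between fences and posts, with the spots at (324,200), about 1 mm off centre. The gripper is clear.

```bash
python3 -c "
from bench import *
print(close_job())"
```

```text
the job is handed in; nothing more can be done
None
```

The plate lies flat on the cradle's two ribs between the fences, about 1 mm off centre by the last wrist picture; the gripper is open and clear, and I handed the job in at about 31.5 s (no verdict was returned).

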